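# Set a timber blank against the flip stop of a sawing tray

### The job

Get the timber blank ready for sawing, by pushing only, never gripping or lifting it. First flip the red stop arm all the way down across the channel of the sawing tray; then tip the standing blank over towards the stop so that it lies flat in the channel, and push it along the channel until its end touches the stop. Leave the steel block, the glue can and the doweled offcut where they stand, and finish clear of everything.

Things in the scene. Friction and masses are not known exactly. Their poses are not given: they have to be found in the camera images.
- tray: Sawing tray fixed to the bench: plywood bed 140 (x) x 420 (y) x 12 mm. Origin: centre of its underside, on the bench. Its channel runs along its y axis, open-ended, 82 mm wide, floor 12 mm above the bench, between a dark fence (x +41 to +63 mm, top at 42 mm) and a low dark lip (x -55 to -41 mm, top at 24 mm). The stop is near the +y end, the blank near the -y end.
- stop_face (a point): Point on the channel's floor, mid-width (tray x 0, y +100 mm, 12 mm above the bench), straight below the stop's -y face when the stop is down: the blank's end must come here. Axes as the tray.
- stop (a joint): Angle of the red flip stop, hinged on the fence about a line parallel to tray y. 0 = fully down, arm level across the channel towards tray -x; pi/2 = straight up; more leans back over the fence (+x), at most 2.05. Starts at 1.35 to 2.0. The hinge is stiff (0.13 N m, some 1.5 N at the tip) and can stay where it is left: push it all the way down.
- stop_hinge (a point): Middle of the stop's hinge line, in the middle of the bar: tray x +52, y +110 mm, 58 mm above the bench. Two small dark brackets beside it reach 68 mm above the bench. Axes as the tray.
- stop_tip (a point): Middle of the free end of the stop's red bar, 115 mm from the hinge. Bar: 24 mm wide (along tray y), 14 mm thick; down, its top is 65 mm above the bench. Under it (facing tray -x when it stands up) an aluminium block, 20 mm wide, 22 to 82 mm from the hinge, reaches 35 mm below the bar's centre line and stops the blank.
- piece: Timber blank, brown, 70 (x) x 45 (y) x 150 mm (z), loose, 0.18 to 0.37 kg, standing on end in the channel. Origin: centre of the end it stands on; z runs along its length; axes at first within 0.09 rad of the tray's. Tipped towards the stop it lies on a 70 x 150 mm face, 45 mm high (top 57 mm above the bench, higher than the fence).
- piece_mid (a point): Centre of the blank.
- piece_end (a point): Centre of the blank's upper end face (150 mm from its origin), the end that must touch the stop.
- steel_block: Bystander: steel clamping block with holes, 30 x 50 x 75 mm high, standing on the bench; origin: centre of its underside.
- glue_can: Bystander: green can 54 mm in diameter, 140 mm high; origin: centre of its underside.
- offcut: Bystander: pale wood offcut 34 x 90 x 30 mm with two dowels to 55 mm high; origin: centre of its underside.
Not all that is in view belongs to the job. Of the things like the piece, leave any that is pink or yellow; of the rest the smaller one is meant.

How it is judged:
On the way, in this order (a step that is already met when the one before it is completed fails the run):
1. the stop is fully down across the channel while the blank still stands (value of joint stop below 0.06 rad and angle between piece's own z axis and vertical below 0.2 rad), for 0.2 s.
2. the blank lies flat in the channel, its upper end towards the stop (angle between piece_mid's own z axis and vertical between 1.47 and 1.67 rad and angle between piece_mid's own x axis and vertical between 1.47 and 1.67 rad and x of piece_mid in the frame of tray between -0.012 and 0.012 m and z of piece_mid in the frame of tray between 0.029 and 0.04 m and distance between piece_end and stop_face below 0.17 m), for 0.2 s.
3. the blank's end touches the stop (angle between piece_mid's own z axis and vertical between 1.47 and 1.67 rad and angle between piece_mid's own x axis and vertical between 1.47 and 1.67 rad and x of piece_mid in the frame of tray between -0.012 and 0.012 m and z of piece_mid in the frame of tray between 0.029 and 0.04 m and y of piece_end in the frame of stop_face above -0.004 m and value of joint stop below 0.06 rad), for 0.2 s.
At the end, for the whole second after the job is handed in: The stop is fully down (within 0.06 rad); the blank lies flat on a wide face in the channel (within 0.1 rad, along the channel within 0.12 rad), at rest, with what was its upper end within 4 mm of the stop; the bystanders are where they were (all of step 3 and y of piece_end in the frame of stop_face below 0.004 m and angle between the z axis of piece and the y axis of tray, either way round below 0.12 rad and linear speed of piece below 0.02 m/s); the robot touches nothing.
It fails at once if the blank is lifted off the tray (z of piece_mid in the frame of tray above 0.102 m or (angle between piece_mid's own z axis and vertical above 1.5 rad and z of piece_mid in the frame of tray above 0.05 m)).
It fails at once if a bystander is moved by more than 15 mm or tipped (distance of any of steel_block, glue_can, offcut from where it was at the start of the episode above 0.015 m or angle between any of steel_block, glue_can, offcut's own z axis and vertical above 0.25 rad).
It also fails if it takes over 59 s, if anything falls off the work surface, if the arm or the gripper's body presses on something with over 40 N, if the wrist force passes 120 N, or if a joint passes its speed limit or range.

### The arm

A 6-joint arm with a two-finger parallel gripper is mounted at the origin on the work surface. World frame = base frame: x ahead of the robot, y to its left, z up, the work surface at z = 0. Lengths are in m, angles in rad, forces in N, time in s.
With the tool pointing down it reaches from about 0.375 to 0.825 m from the base axis. Payload 5.5 kg.
Tool frame: the origin (TCP) lies between the finger pads; the fingertips stand 17 mm ahead of it and the grasp point (between the pads) lies 2 mm behind it; z points along the fingers, y is the direction in which the jaws open and shut (so a half turn about z gives the same grasp; the last joint's range is limited). The gripper opens to 85 mm and grips with 20 to 120 N. Pads are 22 mm wide; open, the fingers measure 114 mm over their backs; the gripper's body (76 mm by 85 mm) begins 54 mm behind the grasp point. The pads swing forward as they close: fully open they stand 13 mm farther back than shut.
Start: joints at [1.211, 0.314, -0.047, 1.21, 0, 1.571], TCP at [0.211, 0.562, 0.248] pointing down, gripper open.
Joint ranges: [-2.67, 2.67], [-0.69, 1.73], [-1.03, 1.25], [-2.08, 2.16], [-1.42, 1.45], [-3.14, 3.14]. Speed limits (rad/s): [2.39, 2.39, 3.01, 3.14, 3.14, 3.14].

### API

Orientations are given as a rotation vector (axis times angle).
In Python, from cell import arm, cams gives the robot as it stands.
- The arm moves only by the tool servo_tool, never from a script. Its argument "steps" is text: rows parted by semicolons, each of 7 numbers parted by spaces: the opening, from 0 (shut) to 1 (fully open), then the shift along the tool's x, y, z in mm, then the turn, a rotation vector about the tool's x, y, z in rad. In form: claw x y z ax ay az; .... A call has 1 to 5 rows; each row shifts and turns the commanded pose from where the row before left it, along the tool's axes as they then stand; what a row does not reach is not made up. A row lasts 1/12 s, in which the tool goes at most 41.7 mm and 7.16 degrees, less where a joint would pass 70% of its speed; a pose out of reach is approached as far as the arm can. A call with a gripper value outside its range is refused whole. The fingers move at their own pace and stop on an object; the grip force is fixed at half the most. Time passes only in rows, so rows that do not move let the fingers close. It gives the time, the measured TCP pose, the force and the opening at its end, in the units of the state.
- arm.state(): the state, without advancing time (a new reading comes with each control period).
- cams.grab_frame(name): name is "scene" or "side" or "wrist"; returns the picture (400x640x3 uint8, blue, green, red); there is no depth.
- cams.get_calibration(name): a dict with "fx", "fy", "cx", "cy" (pixels), "T" (4x4, takes a point from camera to world coordinates). Camera axes: x right, y down, z forward; pixel columns grow to the right and rows downward; lengths in m; the calibration is good to about 2 mm. A picture is of the moment at which its call begins: read the wrist's pose just before it. get_calibration takes no time and is no camera call; for the wrist camera it gives the pose at the moment of the call.
- arm.close_job(): hands the job in, once; it reports no verdict.
The state is a dict: "time_s": time; "joint_positions": joint angles; "dq": joint speeds; "joint_efforts": joint torques, N m; "tcp_pos": TCP position; "orientation": TCP orientation; "force": force on the tool from outside, world axes, zero at the start; "ft_torque": the same for the moment, N m; "gripper_width": finger opening in m.
Only numpy, scipy, OpenCV 4.12 (cv2) and the standard library are available. Lean on these libraries where they do the work, as an engineer would, in place of code of your own. Each camera call takes 0.05 s, during which the arm holds its last target. There are 200 camera calls.

## Working session

There is one attempt and no reset: what is moved stays moved. The work goes in short steps, Python scripts to look and compute and a tool call to move; the robot and the scene stay as the last step left them, time stands still between calls to the robot, and variables do not carry over. Pictures are saved under pics/ and viewed, on a budget of 10 in all, crops included, one or two more only if the job needs it, and the job is handed in when it is done.

Besides the shell and the picture viewer there is one more tool, called after "Emit:" as name(argument=value, ...) on one line, values as JSON. servo_tool: Moves the arm, as the interface text tells. Its arguments: {"type":"object","properties":{"steps":{"type":"string"}},"required":["steps"]}

```bash
mkdir -p pics; ls; python3 - <<'E'
from cell import arm,cams
import cv2,numpy as np
np.set_printoptions(precision=4,suppress=True)
s=arm.state();print(s)
for n in("scene","side"):
    cv2.imwrite(f"pics/{n}0.png",cams.grab_frame(n));c=cams.get_calibration(n);print(n,c)
E
```

```text
pics
{'time_s': 0.0, 'joint_positions': array([ 1.211 ,  0.3143, -0.0481,  1.2102,  0.    ,  1.5708]), 'dq': array([-0.0001,  0.0022,  0.0007, -0.002 , -0.0009,  0.0003]), 'joint_efforts': array([  0.0022, -53.958 ,  33.9755,   0.019 ,  -0.    ,   0.    ]), 'tcp_pos': array([0.211 , 0.5611, 0.2474]), 'orientation': array([-0.5621, -3.0906,  0.0027]), 'force': array([ 0.0299, -0.3877,  0.3998]), 'ft_torque': array([ 0.0138, -0.0307,  0.01  ]), 'gripper_width': 0.0855186312323992}
scene {'fx': 478.06656358787956, 'fy': 478.06656358787956, 'cx': 324.17797118788724, 'cy': 202.38840259888383, 'T': array([[ 0.4899,  0.4793, -0.7282,  1.4122],
       [ 0.8717, -0.2565,  0.4176, -0.5242],
       [ 0.0134, -0.8393, -0.5435,  0.7601],
       [ 0.    ,  0.    ,  0.    ,  1.    ]])}
side {'fx': 445.1116292955169, 'fy': 445.1116292955169, 'cx': 320.90334693488785, 'cy': 198.99995844058458, 'T': array([[ 0.958 , -0.1941,  0.2112,  0.2893],
       [-0.2867, -0.6621,  0.6924, -0.928 ],
       [ 0.0054, -0.7239, -0.6899,  1.0192],
       [ 0.    ,  0.    ,  0.    ,  1.    ]])}
```

View pics/scene0.png

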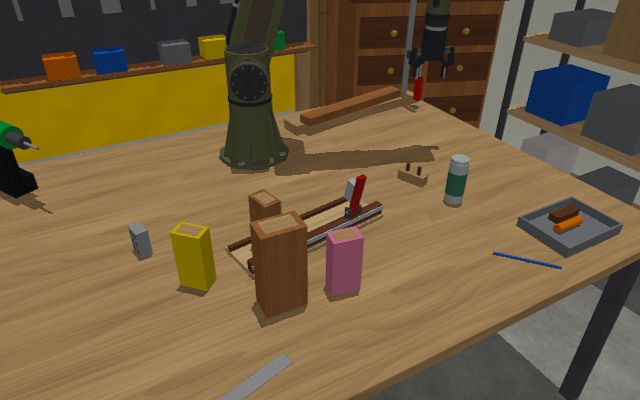

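View pics/side0.png

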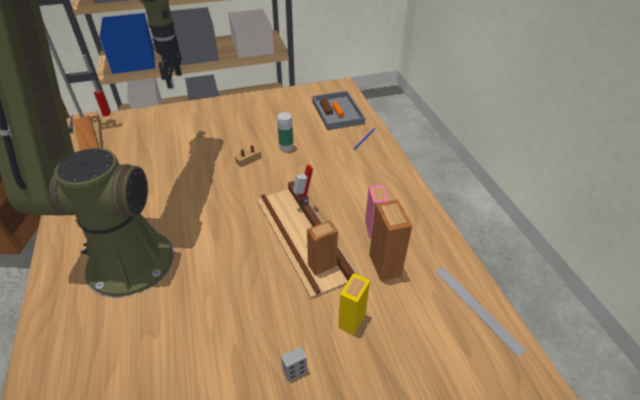

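Scene view: brown blank in the tray at (265,207), larger brown one outside the tray at (280,265), yellow at (193,257), pink at (344,262). The piece is the smaller brown one standing in the tray. I'll confirm this, and find the tray corners, in one enlarged crop of the side view.

```bash
python3 - <<'E'
import cv2
i=cv2.imread("pics/side0.png")[155:305,245:415]
cv2.imwrite("pics/sidecrop.png",cv2.resize(i,None,fx=4,fy=4,interpolation=cv2.INTER_CUBIC)[:600])
E
```

```text
(no output)
```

View pics/sidecrop.png

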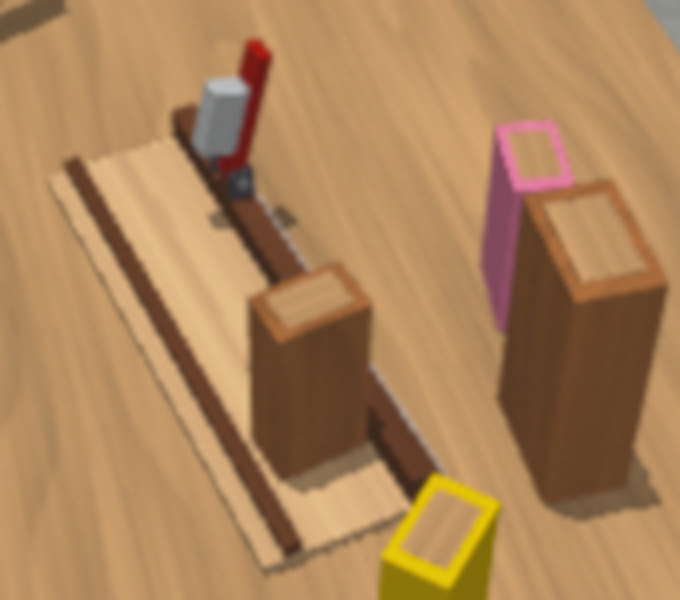

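The crop confirms it: the smaller brown blank stands in the channel near its near (-y) end, and the larger one stands outside the tray. Pixels that matter in the crop: tray left edge (49,178) to (264,566), and blank top corners (250,296), (338,265), (371,300), (285,341). The red stop is up near (250,100).

```bash
cat >h.py <<'E'
import numpy as np
from cell import arm,cams
np.set_printoptions(precision=4,suppress=True)
def ray(n,u,v):
    c=cams.get_calibration(n);T=np.array(c["T"]);d=T[:3,:3]@[(u-c["cx"])/c["fx"],(v-c["cy"])/c["fy"],1]
    return T[:3,3],d
def hit(n,u,v,z):
    o,d=ray(n,u,v);return o+d*(z-o[2])/d[2]
def proj(n,p):
    c=cams.get_calibration(n);T=np.array(c["T"]);q=T[:3,:3].T@(np.asarray(p)-T[:3,3]);return np.array([c["cx"]+c["fx"]*q[0]/q[2],c["cy"]+c["fy"]*q[1]/q[2]])
E
python3 - <<'E'
from h import *
cr=lambda u,v,z:hit("side",245+u/4-.375,155+v/4-.375,z)
a=cr(49,178,.012);b=cr(264,566,.012);print(a,b,np.linalg.norm(a-b))
y=(a-b)[:2];y/=np.linalg.norm(y);x=np.array([y[1],-y[0]])
o=(a+b)[:2]/2+.07*x;print("tray",o,"yaw",np.arctan2(x[1],x[0]))
tf=lambda p:np.array([(p[:2]-o)@x,(p[:2]-o)@y])
for p in [(250,296),(338,265),(371,300),(285,341)]: q=cr(*p,.162);print("top",q,tf(q))
for p in [(253,463),(290,478),(371,452)]: q=cr(*p,.012);print("bot",q,tf(q))
print("lip near",tf(cr(298,548,.024)),"lip far",tf(cr(72,160,.024)),"fence near",tf(cr(405,510,.012)))
# stop: tip on the plane tray y=+.11
for nm,n,u,v in [("tip","side",245+258/4,155+46/4),("tip scene","scene",361,177)]:
    oo,d=ray(n,u,v);t=(.11-(oo[:2]-o)@y)/(d[:2]@y);q=oo+d*t;tx=tf(q)[0];print(nm,q,tx,np.arctan2(q[2]-.058,.052-tx))
W=lambda tx,ty:o+tx*x+ty*y
for tx,ty in[(.052,.11),(-.063,.11),(0,.1),(0,-.21)]:print(tx,ty,W(tx,ty))
for nm,n,u,v in [("can base","side",286,150),("steel","side",297,375),("pink","side",375,236),("big base","side",390,275),("yellow","side",351,330),("offcut","side",250,160)]: q=hit(n,u,v,0);print(nm,q,tf(q))
E
```

```text
[0.3961 0.1412 0.012 ] [ 0.4635 -0.2694  0.012 ] 0.4160658137701866
tray [ 0.4989 -0.0527] yaw 0.16264862106776878
top [ 0.485 -0.165  0.162] [-0.0319 -0.1085]
top [ 0.5484 -0.1545  0.162 ] [ 0.0324 -0.1085]
top [ 0.5597 -0.1906  0.162 ] [ 0.0376 -0.1458]
top [ 0.4961 -0.2087  0.162 ] [-0.028  -0.1534]
bot [ 0.4792 -0.1851  0.012 ] [-0.0409 -0.1274]
bot [ 0.5004 -0.2049  0.012 ] [-0.0231 -0.1504]
bot [ 0.5616 -0.1994  0.012 ] [ 0.0382 -0.1549]
lip near [-0.047  -0.2125] lip far [-0.049   0.2077] fence near [ 0.0362 -0.209 ]
tip [0.5567 0.0682 0.1706] 0.07659066026959525 1.785771759135733
tip scene [0.5602 0.0688 0.1675] 0.08019424305507082 1.8227060111274556
0.052 0.11 [0.5324 0.0642]
-0.063 0.11 [0.4189 0.0456]
0 0.1 [0.4827 0.0459]
0 -0.21 [ 0.5329 -0.26  ]
can base [0.552  0.3868 0.    ] [0.1236 0.4251]
steel [ 0.3759 -0.4625  0.    ] [-0.1877 -0.3844]
pink [ 0.7128 -0.1086  0.    ] [ 0.2021 -0.0898]
big base [ 0.699  -0.2573  0.    ] [ 0.1644 -0.2342]
yellow [ 0.5364 -0.3881  0.    ] [-0.0173 -0.337 ]
offcut [0.412  0.3653 0.    ] [-0.018   0.4266]
```

Emit:
servo_tool(steps="0 0 0 0 0 0 0.105; 0 0 0 0 0 0 0.105; 0 0 0 0 0 0 0.105; 0 0 0 0 0 0 0.105; 0 0 0 0 0 0 0.105")

```text
time_s: 0.52
tcp_pos: [0.2111, 0.5612, 0.2478]
orientation: [1.352, 2.836, -0.002]
force: [0.0, 0.6, -0.0]
gripper_width: 0.025
```

Emit:
servo_tool(steps="0 0 0 0 0 0 0.105; 0 0 0 0 0 0 0.105; 0 0 0 0 0 0 0.105; 0 0 0 0 0 0 0.105; 0 0 0 0 0 0 0.105")

```text
time_s: 0.93
tcp_pos: [0.2111, 0.5613, 0.2478]
orientation: [2.042, 2.387, -0.002]
force: [0.4, 0.2, 0.1]
gripper_width: 0.0
```

Emit:
servo_tool(steps="0 -27 16 0 0 0 0; 0 -27 16 0 0 0 0; 0 -27 16 0 0 0 0; 0 -27 16 0 0 0 0; 0 -27 16 0 0 0 0")

```text
time_s: 1.35
tcp_pos: [0.3123, 0.4398, 0.2479]
orientation: [2.035, 2.393, -0.001]
force: [-0.1, -0.1, 0.7]
gripper_width: 0.0001
```

Emit:
servo_tool(steps="0 -27 16 0 0 0 0; 0 -27 16 0 0 0 0; 0 -27 16 0 0 0 0; 0 -27 16 0 0 0 0; 0 -27 16 0 0 0 0")

```text
time_s: 1.77
tcp_pos: [0.413, 0.3192, 0.248]
orientation: [-2.035, -2.393, 0.001]
force: [0.4, 0.7, -0.3]
gripper_width: -0.0003
```

Emit:
servo_tool(steps="0 -27 16 0 0 0 0; 0 -27 16 0 0 0 0; 0 -27 16 0 0 0 0; 0 -27 16 0 0 0 0; 0 -27 16 0 0 0 0")

```text
time_s: 2.18
tcp_pos: [0.5136, 0.1988, 0.248]
orientation: [-2.036, -2.393, 0.001]
force: [0.2, 0.6, -0.0]
gripper_width: -0.0001
```

Emit:
servo_tool(steps="0 -27 15 0 0 0 0; 0 -27 15 0 0 0 0; 0 -27 15 0 0 0 0; 0 -27 15 0 0 0 0; 0 -27 15 0 0 0 0")

```text
time_s: 2.6
tcp_pos: [0.6092, 0.0776, 0.2479]
orientation: [-2.035, -2.392, 0.001]
force: [0.4, 0.7, 0.8]
gripper_width: 0.0
```

```bash
cat >>h.py <<'E'
O=np.array([.499,-.0525]);YAW=.163;X=np.array([np.cos(YAW),np.sin(YAW)]);Y=np.array([-X[1],X[0]])
tf=lambda p:np.array([(np.asarray(p)[:2]-O)@X,(np.asarray(p)[:2]-O)@Y])
def st():
    from scipy.spatial.transform import Rotation as R
    s=arm.state();r=R.from_rotvec(s["orientation"]).as_matrix()
    print("t",s["time_s"],"tray",tf(s["tcp_pos"]),"z",s["tcp_pos"][2],"F",s["force"],"w",s["gripper_width"],"yaw err",np.arctan2(r[1,1],r[0,1])-YAW,"down",r[:,2],"q",s["joint_positions"])
E
python3 -c "
from h import *
import cv2
st();cv2.imwrite('pics/scene1.png',cv2.resize(cams.grab_frame('scene')[130:330,150:450],None,fx=2.6,fy=2.6,interpolation=cv2.INTER_CUBIC))"
```

```text
t 2.6 tray [0.1299 0.1105] z 0.24785319162856634 F [0.3975 0.6829 0.7693] w 4.9301548994961865e-05 yaw err -0.0021344659169720837 down [-0.0008 -0.0001 -1.    ] q [ 0.1267  0.3413 -0.0097  1.2206  0.      1.5366]
```

View pics/scene1.png

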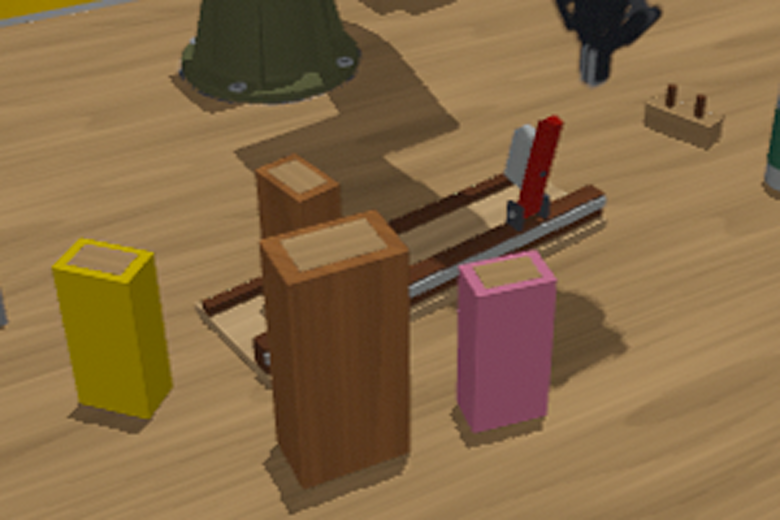

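The view shows the gripper above and on the +x side of the stop, which is still leaning back. The blank is standing. I'll lower beside the stop, then push in -x.

Emit:
servo_tool(steps="0 0 0 24 0 0 0; 0 0 0 24 0 0 0; 0 0 0 24 0 0 0; 0 0 0 24 0 0 0; 0 0 0 0 0 0 0")

```text
time_s: 3.07
tcp_pos: [0.605, 0.0786, 0.1469]
orientation: [-2.032, -2.388, 0.01]
force: [-0.9, -0.5, -0.0]
gripper_width: 0.0002
```

Emit:
servo_tool(steps="0 0 -10 0 0 0 0; 0 0 -10 0 0 0 0; 0 0 -10 0 0 0 0; 0 0 -10 0 0 0 0; 0 0 0 0 0 0 0")

```text
time_s: 3.48
tcp_pos: [0.5682, 0.0726, 0.1535]
orientation: [2.035, 2.393, 0.0]
force: [-0.3, -0.9, -0.2]
gripper_width: 0.0002
```

Emit:
servo_tool(steps="0 0 -8 0 0 0 0; 0 0 -8 0 0 0 0; 0 0 -8 0 0 0 0; 0 0 -8 0 0 0 0; 0 0 0 0 0 0 0")

```text
time_s: 3.9
tcp_pos: [0.5356, 0.0672, 0.1521]
orientation: [-2.035, -2.392, 0.002]
force: [-0.7, 0.2, -0.2]
gripper_width: -0.0
```

```bash
python3 -c "
from h import *
import cv2
st();cv2.imwrite('pics/scene2.png',cv2.resize(cams.grab_frame('scene')[130:330,150:450],None,fx=2.6,fy=2.6,interpolation=cv2.INTER_CUBIC))"
```

```text
t 3.9 tray [0.0555 0.1122] z 0.15210643897324927 F [-0.7176  0.2485 -0.1754] w -2.786337975398537e-05 yaw err -0.002039414214442925 down [-0.0018 -0.0002 -1.    ] q [ 0.1248  0.2617 -0.3435  0.9674 -0.      1.5347]
```

View pics/scene2.png

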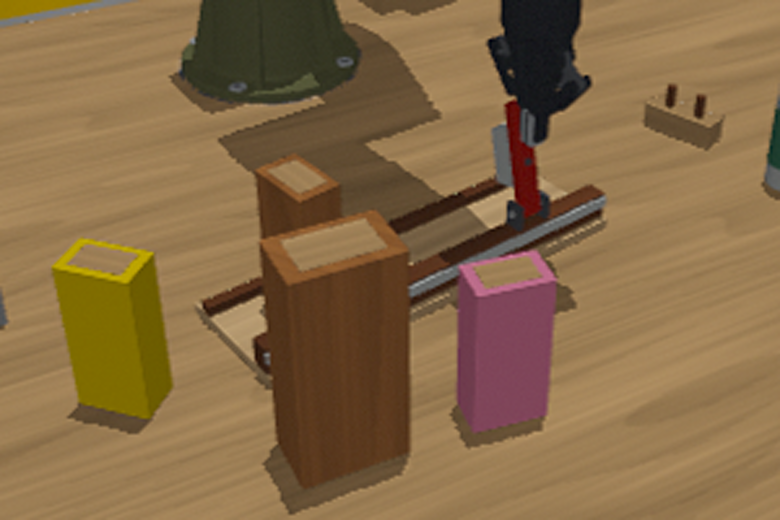

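The bar has come past vertical and the finger (530,135) is behind it, squarely in line. I'll follow the arc down.

Emit:
servo_tool(steps="0 0 -12 0 0 0 0; 0 0 -13 0 0 0 0; 0 0 -10 6 0 0 0; 0 0 -9 6 0 0 0; 0 0 0 0 0 0 0")

```text
time_s: 4.37
tcp_pos: [0.492, 0.0601, 0.1392]
orientation: [-2.034, -2.391, 0.004]
force: [-1.0, -0.3, -0.4]
gripper_width: -0.0
```

Emit:
servo_tool(steps="0 0 -8 8 0 0 0; 0 0 -7 9 0 0 0; 0 0 -5 10 0 0 0; 0 0 -5 10 0 0 0; 0 0 0 0 0 0 0")

```text
time_s: 4.78
tcp_pos: [0.4679, 0.0563, 0.1018]
orientation: [-2.034, -2.391, 0.004]
force: [-0.9, 1.0, 0.8]
gripper_width: -0.0001
```

Emit:
servo_tool(steps="0 0 -3 6 0 0 0; 0 0 -2 6 0 0 0; 0 0 0 4 0 0 0; 0 0 0 4 0 0 0; 0 0 0 0 0 0 0")

```text
time_s: 5.2
tcp_pos: [0.4642, 0.0556, 0.0825]
orientation: [-2.035, -2.392, 0.001]
force: [-0.1, -0.7, -0.0]
gripper_width: 0.0001
```

```bash
python3 -c "
from h import *
st()"
```

```text
t 5.2 tray [-0.0168  0.1123] z 0.08254933920251604 F [-0.0951 -0.7157 -0.0035] w 0.00011310465205702434 yaw err -0.002009759375501713 down [-0.0011 -0.0002 -1.    ] q [ 0.1192  0.2074 -0.5959  0.7686 -0.      1.529 ]
```

Emit:
servo_tool(steps="0 0 0 2 0 0 0; 0 0 0 0 0 0 0; 0 0 0 0 0 0 0")

```text
time_s: 5.45
tcp_pos: [0.4647, 0.0557, 0.082]
orientation: [2.036, 2.393, 0.0]
force: [-3.5, -0.4, 7.2]
gripper_width: -0.0003
```

Emit:
servo_tool(steps="0 0 0 2 0 0 0; 0 0 0 0 0 0 0; 0 0 0 0 0 0 0")

```text
time_s: 5.7
tcp_pos: [0.4647, 0.0557, 0.0816]
orientation: [2.035, 2.393, 0.001]
force: [-10.1, -1.9, 28.0]
gripper_width: 0.0001
```

```bash
python3 -c "
from h import *
import cv2
st();cv2.imwrite('pics/side3.png',cv2.resize(cams.grab_frame('side')[155:305,245:415],None,fx=4,fy=4,interpolation=cv2.INTER_CUBIC))"
```

```text
t 5.7 tray [-0.0163  0.1123] z 0.08162774873566297 F [-10.0733  -1.9116  27.9664] w 7.188337253846317e-05 yaw err -0.002017795329291666 down [ 0.0007  0.0001 -1.    ] q [ 0.1192  0.208  -0.5977  0.7644  0.      1.529 ]
```

View pics/side3.png

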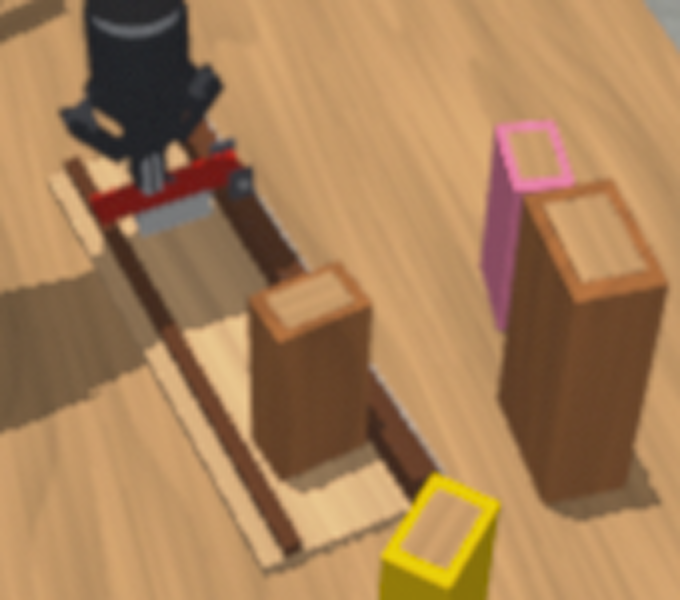

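The stop is down: the red bar lies level across the channel with the finger pressing at 28 N, and the blank is still standing. Next I'll go up, over and behind the blank.

Emit:
servo_tool(steps="0 0 0 -30 0 0 0; 0 0 0 -30 0 0 0; 0 0 0 -30 0 0 0; 0 0 0 -30 0 0 0; 0 0 0 -30 0 0 0")

```text
time_s: 6.17
tcp_pos: [0.4645, 0.0557, 0.231]
orientation: [2.036, 2.393, 0.001]
force: [0.5, -0.1, -0.1]
gripper_width: 0.0002
```

Emit:
servo_tool(steps="0 -32 2 0 0 0 0; 0 -32 2 0 0 0 0; 0 -32 2 0 0 0 0; 0 -32 2 0 0 0 0; 0 -32 2 0 0 0 0")

```text
time_s: 6.58
tcp_pos: [0.5005, -0.1021, 0.2296]
orientation: [2.035, 2.393, 0.001]
force: [0.3, 0.4, 0.1]
gripper_width: 0.0001
```

Emit:
servo_tool(steps="0 -32 2 0 0 0 0; 0 -32 2 0 0 0 0; 0 -32 2 0 0 0 0; 0 -32 2 0 0 0 0; 0 -32 2 0 0 0 0")

```text
time_s: 7.0
tcp_pos: [0.5359, -0.2587, 0.2293]
orientation: [2.036, 2.392, 0.0]
force: [0.1, 0.5, 0.1]
gripper_width: 0.0001
```

Emit:
servo_tool(steps="0 0 0 20 0 0 0; 0 0 0 20 0 0 0; 0 0 0 20 0 0 0; 0 0 0 18 0 0 0; 0 0 0 0 0 0 0")

```text
time_s: 7.42
tcp_pos: [0.5334, -0.2561, 0.1475]
orientation: [-2.032, -2.388, 0.002]
force: [0.3, 0.6, -0.5]
gripper_width: -0.0004
```

```bash
python3 -c "
from h import *
import cv2
st();cv2.imwrite('pics/side4.png',cv2.resize(cams.grab_frame('side')[155:305,245:415],None,fx=4,fy=4,interpolation=cv2.INTER_CUBIC))"
```

```text
t 7.4167 tray [ 0.0009 -0.2065] z 0.14746633141685014 F [ 0.3405  0.6417 -0.5036] w -0.0003766547866813832 yaw err -0.0022979812572124225 down [-0.0055  0.0026 -1.    ] q [-0.4476  0.3602 -0.218   0.9987  0.      0.9625]
```

View pics/side4.png

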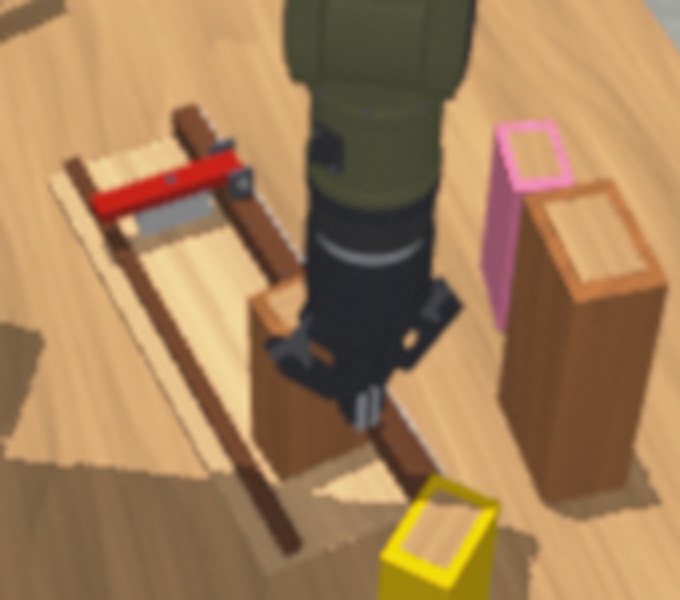

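The tool is behind the blank and in line with it, the stop has stayed down, and the yellow block is clear. I'll push gently near the top.

Emit:
servo_tool(steps="0 10 1 0 0 0 0; 0 10 1 0 0 0 0; 0 8 0 0 0 0 0; 0 6 0 0 0 0 0; 0 0 0 0 0 0 0")

```text
time_s: 7.88
tcp_pos: [0.5323, -0.2215, 0.1522]
orientation: [2.033, 2.394, 0.001]
force: [-0.3, 0.3, 0.2]
gripper_width: 0.0001
```

Emit:
servo_tool(steps="0 5 0 0 0 0 0; 0 5 0 0 0 0 0; 0 5 0 0 0 0 0; 0 5 0 0 0 0 0; 0 0 0 0 0 0 0")

```text
time_s: 8.3
tcp_pos: [0.5287, -0.2025, 0.1513]
orientation: [-2.035, -2.393, -0.0]
force: [0.1, -0.9, 1.0]
gripper_width: 0.0001
```

Emit:
servo_tool(steps="0 5 0 0 0 0 0; 0 5 0 0 0 0 0; 0 5 0 0 0 0 0; 0 5 0 0 0 0 0; 0 0 0 0 0 0 0")

```text
time_s: 8.72
tcp_pos: [0.5255, -0.1826, 0.1512]
orientation: [-2.034, -2.393, -0.0]
force: [-0.8, -0.2, 0.4]
gripper_width: 0.0005
```

```bash
python3 -c "
from h import *
import cv2
st();cv2.imwrite('pics/side5.png',cv2.resize(cams.grab_frame('side')[155:305,245:415],None,fx=4,fy=4,interpolation=cv2.INTER_CUBIC))"
```

```text
t 8.7167 tray [ 0.005  -0.1327] z 0.151234574935805 F [-0.7576 -0.1816  0.4137] w 0.0004588136197360476 yaw err -0.0011914755832067858 down [-0.0004  0.0006 -1.    ] q [-0.3347  0.2905 -0.3068  0.974   0.0005  1.0743]
```

View pics/side5.png

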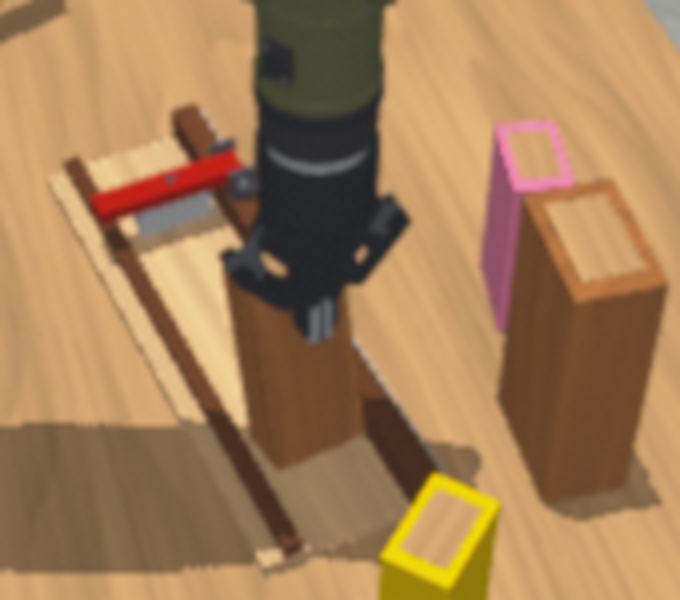

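The blank is tilting, not sliding: its lower edge is lifting and its foot has stayed in place. I'll carry on gently past the balance point.

Emit:
servo_tool(steps="0 4 0 0 0 0 0; 0 4 0 0 0 0 0; 0 4 0 0 0 0 0; 0 4 0 0 0 0 0; 0 4 0 0 0 0 0")

```text
time_s: 9.18
tcp_pos: [0.5225, -0.1635, 0.1513]
orientation: [-2.036, -2.393, -0.0]
force: [-0.4, 0.3, -0.1]
gripper_width: 0.0001
```

Emit:
servo_tool(steps="0 4 0 0 0 0 0; 0 4 0 0 0 0 0; 0 0 0 0 0 0 0; 0 0 0 0 0 0 0; 0 0 0 0 0 0 0")

```text
time_s: 9.6
tcp_pos: [0.5214, -0.156, 0.1513]
orientation: [2.035, 2.393, -0.0]
force: [-0.1, 0.4, -0.5]
gripper_width: -0.0001
```

Emit:
servo_tool(steps="0 0 0 -20 0 0 0; 0 -15 0 -20 0 0 0; 0 -30 0 0 0 0 0; 0 -30 0 0 0 0 0; 0 -30 0 0 0 0 0")

```text
time_s: 10.02
tcp_pos: [0.5386, -0.261, 0.192]
orientation: [2.034, 2.392, 0.0]
force: [0.6, 0.2, 0.0]
gripper_width: -0.0004
```

```bash
python3 -c "
from h import *
import cv2
st();cv2.imwrite('pics/side6.png',cv2.resize(cams.grab_frame('side')[155:305,245:415],None,fx=4,fy=4,interpolation=cv2.INTER_CUBIC))"
```

```text
t 10.0167 tray [ 0.0053 -0.2121] z 0.192033017758255 F [0.638  0.1867 0.0495] w -0.0003981875478011762 yaw err -0.0013369560313179207 down [ 0.0012 -0.0007 -1.    ] q [-0.4511  0.3364 -0.1453  1.0876 -0.0001  0.958 ]
```

View pics/side6.png

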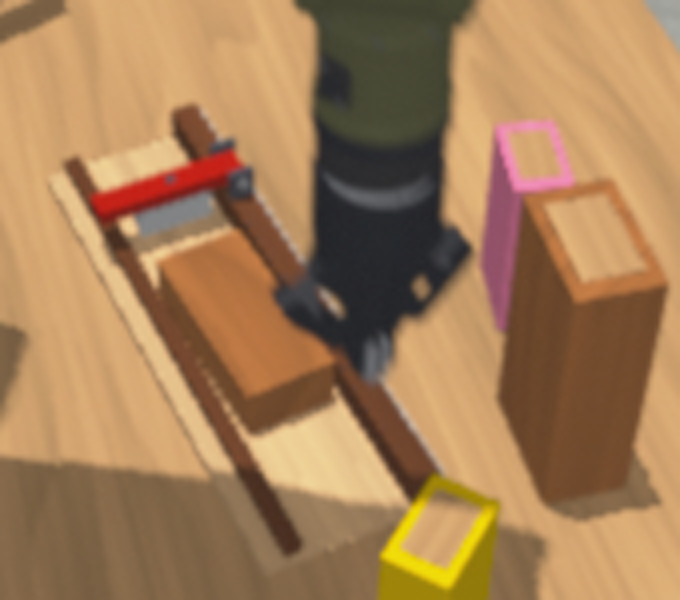

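The blank lies flat in the channel. Its top corners in the crop are near (160,263), (240,231), (333,362) and (255,403), and there is a gap to the stop.

```bash
python3 - <<'E'
from h import *
for p in [(160,263),(240,231),(333,362),(255,403)]:
    print(tf(hit("side",245+p[0]/4-.375,155+p[1]/4-.375,.057)))
E
```

```text
[-0.0397  0.039 ]
[0.0279 0.0437]
[ 0.0332 -0.1032]
[-0.032  -0.1129]
```

Emit:
servo_tool(steps="0 12 -1 0 0 0 0; 0 12 -1 0 0 0 0; 0 12 -1 0 0 0 0; 0 11 -1 0 0 0 0; 0 0 0 0 0 0 0")

```text
time_s: 10.48
tcp_pos: [0.5257, -0.2108, 0.1914]
orientation: [-2.031, -2.395, -0.001]
force: [1.0, 0.1, 0.1]
gripper_width: 0.0002
```

Emit:
servo_tool(steps="0 0 0 30 0 0 0; 0 0 0 30 0 0 0; 0 0 0 30 0 0 0; 0 0 0 30 0 0 0; 0 0 0 28 0 0 0")

```text
time_s: 10.9
tcp_pos: [0.5266, -0.2131, 0.0422]
orientation: [2.034, 2.394, -0.0]
force: [-0.2, 0.3, -0.1]
gripper_width: 0.0
```

Emit:
servo_tool(steps="0 8 0 0 0 0 0; 0 8 0 0 0 0 0; 0 8 0 0 0 0 0; 0 6 0 0 0 0 0; 0 0 0 0 0 0 0")

```text
time_s: 11.32
tcp_pos: [0.5229, -0.1831, 0.0452]
orientation: [2.032, 2.393, 0.002]
force: [-0.2, -0.1, 0.3]
gripper_width: -0.0002
```

Emit:
servo_tool(steps="0 6 0 0 0 0 0; 0 6 0 0 0 0 0; 0 6 0 0 0 0 0; 0 6 0 0 0 0 0; 0 6 0 0 0 0 0")

```text
time_s: 11.73
tcp_pos: [0.5176, -0.1549, 0.0439]
orientation: [2.035, 2.391, -0.001]
force: [0.9, -4.7, 2.6]
gripper_width: -0.0001
```

Emit:
servo_tool(steps="0 6 0 0 0 0 0; 0 6 0 0 0 0 0; 0 6 0 0 0 0 0; 0 3 0 0 0 0 0; 0 0 0 0 0 0 0")

```text
time_s: 12.15
tcp_pos: [0.5132, -0.1328, 0.0431]
orientation: [-2.034, -2.393, -0.001]
force: [0.2, -1.1, 0.2]
gripper_width: 0.0001
```

```bash
python3 -c "
from h import *
st()"
```

```text
t 12.15 tray [ 0.001  -0.0816] z 0.04308342345508298 F [ 0.2255 -1.0844  0.1557] w 0.0001265642060719964 yaw err -0.0011023754894394222 down [-0.0006  0.0012 -1.    ] q [-0.2538  0.359  -0.4934  0.7193  0.001   1.1551]
```

About 20 mm remain. I'll push slowly to contact.

Emit:
servo_tool(steps="0 4 0 0 0 0 0; 0 4 0 0 0 0 0; 0 4 0 0 0 0 0; 0 2 0 0 0 0 0; 0 0 0 0 0 0 0")

```text
time_s: 12.57
tcp_pos: [0.511, -0.1193, 0.0431]
orientation: [-2.034, -2.393, -0.001]
force: [-0.1, -0.2, 0.3]
gripper_width: 0.0001
```

Emit:
servo_tool(steps="0 2 0 0 0 0 0; 0 2 0 0 0 0 0; 0 0 0 0 0 0 0; 0 0 0 0 0 0 0")

```text
time_s: 12.9
tcp_pos: [0.5106, -0.1159, 0.0432]
orientation: [-2.035, -2.393, -0.0]
force: [-0.5, -0.8, 0.1]
gripper_width: 0.0001
```

Emit:
servo_tool(steps="0 1 0 0 0 0 0; 0 1 0 0 0 0 0; 0 0 0 0 0 0 0; 0 0 0 0 0 0 0")

```text
time_s: 13.23
tcp_pos: [0.5104, -0.1142, 0.0433]
orientation: [-2.035, -2.393, -0.0]
force: [-0.2, -0.7, -0.7]
gripper_width: -0.0001
```

Emit:
servo_tool(steps="0 1 0 0 0 0 0; 0 1 0 0 0 0 0; 0 0 0 0 0 0 0; 0 0 0 0 0 0 0")

```text
time_s: 13.57
tcp_pos: [0.51, -0.113, 0.0433]
orientation: [2.035, 2.392, -0.002]
force: [-0.5, -5.4, -1.4]
gripper_width: -0.0001
```

Emit:
servo_tool(steps="0 1 0 0 0 0 0; 0 1 0 0 0 0 0; 0 0 0 0 0 0 0; 0 0 0 0 0 0 0")

```text
time_s: 13.9
tcp_pos: [0.5099, -0.1129, 0.0435]
orientation: [2.035, 2.389, -0.007]
force: [-0.9, -11.3, -1.1]
gripper_width: 0.0
```

```bash
python3 -c "
from h import *
import cv2
st();cv2.imwrite('pics/side7.png',cv2.resize(cams.grab_frame('side')[155:305,245:415],None,fx=4,fy=4,interpolation=cv2.INTER_CUBIC))"
```

```text
t 13.9 tray [ 0.001  -0.0614] z 0.04349104966045809 F [ -0.9103 -11.3379  -1.0927] w 2.975477506954935e-05 yaw err -0.003361146033293183 down [-0.     -0.0058 -1.    ] q [-0.2144  0.3447 -0.514   0.7109 -0.0057  1.1967]
```

View pics/side7.png

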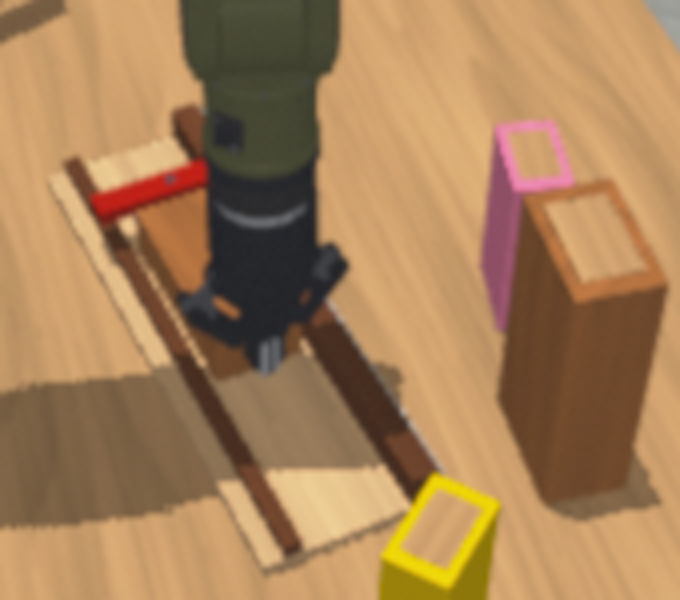

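Contact: the force rose to 11 N at the expected place and the blank's end is under the bar. I'll back off, lift away and check.

Emit:
servo_tool(steps="0 -3 0 0 0 0 0; 0 -10 0 0 0 0 0; 0 -15 0 0 0 0 0; 0 -12 0 0 0 0 0; 0 0 0 -20 0 0 0")

```text
time_s: 14.37
tcp_pos: [0.5145, -0.151, 0.0606]
orientation: [-2.035, -2.388, 0.003]
force: [0.1, 0.9, -0.3]
gripper_width: -0.0002
```

Emit:
servo_tool(steps="0 0 0 -35 0 0 0; 0 0 0 -35 0 0 0; 0 0 0 -35 0 0 0; 0 0 0 -35 0 0 0; 0 0 0 -35 0 0 0")

```text
time_s: 14.78
tcp_pos: [0.516, -0.1499, 0.2402]
orientation: [-2.036, -2.392, -0.001]
force: [1.3, -0.6, 0.3]
gripper_width: 0.0002
```

Emit:
servo_tool(steps="0 -25 0 0 0 0 0; 0 -25 0 0 0 0 0; 0 -25 0 0 0 0 0; 0 -25 0 0 0 0 0; 0 0 0 0 0 0 0")

```text
time_s: 15.2
tcp_pos: [0.5328, -0.2526, 0.2382]
orientation: [2.039, 2.388, -0.001]
force: [-0.1, 0.4, -0.9]
gripper_width: 0.0
```

```bash
python3 -c "
from h import *
import cv2
st();cv2.imwrite('pics/side8.png',cv2.resize(cams.grab_frame('side')[155:305,245:415],None,fx=4,fy=4,interpolation=cv2.INTER_CUBIC))"
```

```text
t 15.2 tray [ 0.0009 -0.2029] z 0.2381775977941523 F [-0.1466  0.3548 -0.9068] w 3.6405578029649605e-05 yaw err -0.005508976430161405 down [ 0.0009 -0.0013 -1.    ] q [-0.4422  0.2967 -0.093   1.1797 -0.0008  0.9711]
```

View pics/side8.png

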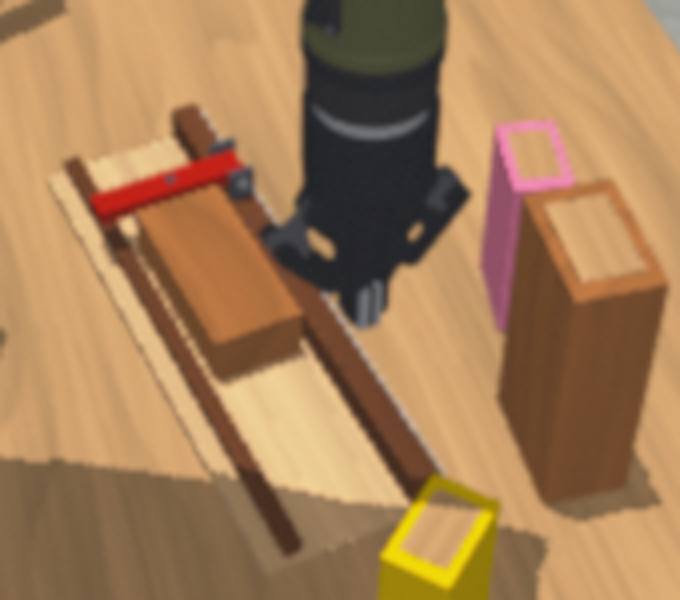

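The blank lies flat with its end under the bar, the stop is down and the tool is clear. I'll check its near edge, (222,349) to (301,313), in numbers, and compare the bystanders with the first picture.

```bash
python3 - <<'E'
from h import *
import cv2
for p in [(222,349),(301,313),(140,220)]:
    print(tf(hit("side",245+p[0]/4-.375,155+p[1]/4-.375,.057)))
a=cv2.imread("pics/side0.png");b=cams.grab_frame("side")
d=cv2.absdiff(a,b).max(2)>40
for n,(u0,v0,u1,v1) in dict(can=(275,110,298,155),offcut=(232,142,265,168),steel=(278,342,312,382),yellow=(335,270,372,335)).items(): print(n,d[v0:v1,u0:u1].sum())
E
```

```text
[-0.0325 -0.0581]
[ 0.0331 -0.0516]
[-0.036   0.0875]
can 0
offcut 0
steel 0
yellow 379
```

The near edge reads about 5 mm short of what the contact force implies (1 px is about 3 mm here), so I'll check the joint more closely. First I need to know what the wrist camera would see of it.

```bash
python3 - <<'E'
from h import *
W=lambda a,b,z:np.r_[O+a*X+b*Y,z]
c=cams.get_calibration("wrist");T=np.array(c["T"]);print(c["fx"],tf(T[:3,3]),T[2,3],T[:3,2])
print(proj("wrist",W(0,.1,.057)),proj("wrist",W(0,-.05,.057)))
# same check in side: expected crop pixel of bar's -y bottom edge and blank edges
for q in [(-.03,.098,.057),(-.063,.098,.065),(.03,.098,.065),(-.035,-.052,.057),(.035,-.052,.057),(-.07,-.21,.012),(.07,-.21,.012),(.07,.21,.012),(.063,.21,.042),(.063,-.21,.042)]:
    p=proj("side",W(*q));print(q,(p-[245,155])*4+1.5)
E
```

```text
282.68204759045375 [ 0.0011 -0.1197] 0.3637470325583525 [ 0.0485 -0.298  -0.9533]
[ 319.0565 -180.4494] [320.0894  31.4849]
(-0.03, 0.098, 0.057) [142.0792 208.9239]
(-0.063, 0.098, 0.065) [101.1424 214.6618]
(0.03, 0.098, 0.065) [213.226  178.0451]
(-0.035, -0.052, 0.057) [215.3045 344.2944]
(0.035, -0.052, 0.057) [303.5766 312.5555]
(-0.07, -0.21, 0.012) [265.4086 567.9026]
(0.07, -0.21, 0.012) [448.7656 493.1657]
(0.07, 0.21, 0.012) [204.777  126.8249]
(0.063, 0.21, 0.042) [195.8562 102.4508]
(0.063, -0.21, 0.042) [442.4644 470.2487]
```

Emit:
servo_tool(steps="0 30 0 0 0 0 0; 0 30 0 0 0 0 0; 0 30 0 0 0 0 0; 0 30 0 0 0 0 0; 0 30 0 0 0 0 0")

```text
time_s: 15.72
tcp_pos: [0.5073, -0.0982, 0.2383]
orientation: [-2.034, -2.393, -0.001]
force: [-0.3, 0.0, -0.1]
gripper_width: 0.0003
```

Emit:
servo_tool(steps="0 30 0 0 0 0 0; 0 20 0 0 0 0 0; 0 0 0 0 0 0 0; 0 0 0 0 0 0 0")

```text
time_s: 16.05
tcp_pos: [0.4997, -0.0496, 0.2385]
orientation: [-2.032, -2.396, -0.0]
force: [-0.2, -0.7, 0.7]
gripper_width: -0.0001
```

```bash
python3 - <<'E'
from h import *
import cv2
W=lambda a,b,z:np.r_[O+a*X+b*Y,z]
st()
for q in [(-.063,.098,.065),(.03,.098,.065),(0,.1,.057),(-.035,-.05,.057),(.035,-.05,.057)]: print(q,proj("wrist",W(*q)))
i=cams.grab_frame("wrist");cv2.imwrite("pics/wrist0.png",i)
E
```

```text
t 16.05 tray [0.0012 0.0028] z 0.2384831323759857 F [-0.2081 -0.6849  0.7156] w -0.00010238255819262111 yaw err 0.0011640240181348682 down [ 0.0001  0.0002 -1.    ] q [-0.099   0.1346 -0.296   1.1401  0.0002  1.3076]
(-0.063, 0.098, 0.065) [256.7863  91.1484]
(0.03, 0.098, 0.065) [350.4928  91.2832]
(0, 0.1, 0.057) [320.3048  89.5687]
(-0.035, -0.05, 0.057) [290.6223 225.5527]
(0.035, -0.05, 0.057) [350.0394 225.6035]
```

View pics/wrist0.png

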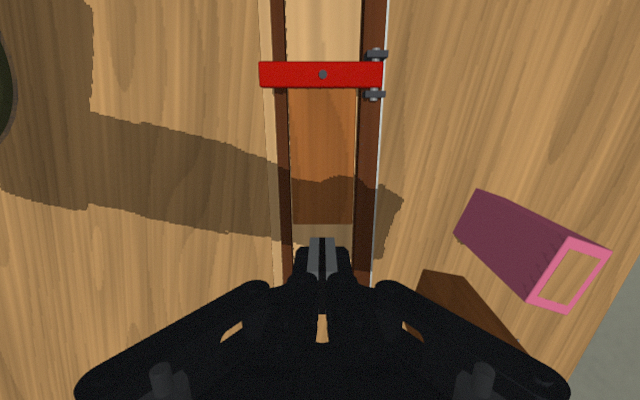

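The wrist view shows the blank square in the channel. The red bar's -y edge is near row 87 and the blank's near edge near row 224. I'll measure both edges and judge the gap relative to the bar itself.

```bash
python3 - <<'E'
from h import *
import cv2
i=cv2.imread("pics/wrist0.png").astype(int)
for u in (298,305,345,348):
    col=i[:,u]; red=np.where((col[40:120,2]>120)&(col[40:120,1]<60))[0]+40
    g=np.abs(np.diff(col[205:235].sum(1)));v=205+g.argmax()+1
    a=tf(hit("wrist",u,red.max()+.5,.065));b=tf(hit("wrist",u,v-.5,.057));print(u,red.max(),v,"bar face",a,"near edge",b,"gap bar-end",a[1]-b[1]-.15)
E
```

```text
298 86 224 bar face [-0.0217  0.1014] near edge [-0.0262 -0.0483] gap bar-end -0.0002761954585538129
305 86 225 bar face [-0.0148  0.1014] near edge [-0.018  -0.0496] gap bar-end 0.0010002155927225087
345 86 224 bar face [0.0247 0.1014] near edge [ 0.0291 -0.0484] gap bar-end -0.0002492830792335532
348 86 224 bar face [0.0277 0.1014] near edge [ 0.0326 -0.0484] gap bar-end -0.0002475649438644367
```

The gap is within 1 mm of zero and the blank is square to the stop, so I'm handing in.

```bash
python3 -c "
from h import *
print(arm.close_job())"
```

```text
the job is handed in; nothing more can be done
None
```

I flipped the stop down, tipped the blank over towards it, and pushed the blank along the channel until it touched. I handed the job in at about 16 s; no verdict was reported.

**What the last checks showed**
- **Stop:** the bar was pressed to its end stop with about 28 N, and it looks level in the last views.
- **Blank:** it lies flat and central in the channel. The push ended in hard contact at about 11 N. In the wrist view the gap between blank and bar is at most 1 mm, and the blank is square to the bar.
- **Bystanders:** the can, the offcut and the steel block showed no changed pixels compared with the first picture.
- **Robot:** it finished about 15 cm above the tray, touching nothing.

**Checks that disagreed**
- **Side camera:** it put the blank's near edge about 5 mm short of the stop. At about 3 mm per pixel it is the coarser view, so I trusted the wrist view and the contact force.
- **Yellow block:** 379 pixels around it changed. I take this to be the arm's shadow, because the tool never went near the block, but I didn't check further.

I viewed 12 pictures, two over the budget of 10.

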